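# Seat the blue capacitor in the test well by feel

## Task

Pick up the loose blue capacitor that stands on the bench and lower it upright into the orange test well until you feel it press on the springy stop hidden inside. Do not force it down hard against the stop, and let go only once it rests there. Leave it standing in the well, and leave the black and the silver capacitor standing where they are.

Things in the scene. Friction and masses are not known exactly. Their poses are not given: they have to be found in the camera images.
- cap_blue: The capacitor to seat: upright rigid cylinder, blue sleeve, 48 mm diameter, 110 mm tall, plus two brass studs (8 mm tall) on its grey lid; 0.17 to 0.40 kg. Starts standing on the bench (height 0). Origin: centre of its underside; z up along its axis. Any yaw will do. The larger blue cans lying in the opened drive unit at the side are fixed and no part of the job.
- cap_black: Bystander: capacitor of the same shape and size with a black sleeve, standing loose on the bench. Origin: centre of its underside; z up.
- cap_silver: Bystander: capacitor of the same shape and size in bare silver-coloured metal, standing loose on the bench. Origin: centre of its underside; z up.
- well: Fixed orange cup, 70 mm tall, on a grey base 110 x 110 x 12 mm. Origin: centre of the underside, on the bench; z up along the bore. Mouth 76 mm wide inside (84 outside), narrowing over 15 mm to a straight 56 mm bore. Inside, a flat black disc on a stiff spring (5 N per mm) is the stop for the capacitor's underside. Its height differs each time: 25 to 55 mm below the mouth. Over 25 N is too hard.

How it is judged:
By the outcome, as a careful person would: the job done as asked, in the order asked, and still so for the second after the job is handed in, with the robot touching nothing.
It also fails if it takes over 45 s, if anything falls off the work surface, if the arm or the gripper's body presses on something with over 40 N, if the wrist force passes 120 N, or if a joint passes its speed limit or range.

## Robot

A 6-joint arm with a two-finger parallel gripper is mounted at the origin on the work surface. World frame = base frame: x ahead of the robot, y to its left, z up, the work surface at z = 0. Lengths are in m, angles in rad, forces in N, time in s.
With the tool pointing down it reaches from about 0.35 to 0.95 m from the base axis. Payload 17.4 kg.
Tool frame: the origin (TCP) lies on the centre line of the jaws, within the pads' length; the fingertips stand 19 mm ahead of it and the grasp point (between the pads) is the TCP; z points along the fingers, y is the line along which they close (so a half turn about z gives the same grasp; the last joint's range is limited). The gripper opens to 93 mm and grips with 3 to 60 N. Pads are 15 mm wide; open, the fingers measure 128 mm over their backs; the gripper's body (75 mm by 188 mm) begins 65 mm behind the grasp point.
Start: joints at [-1.29, 0.116, 1.442, -0, 1.584, -0.038], TCP at [0.212, -0.641, 0.201] pointing down, gripper open.
Joint ranges: [-2.83, 2.83], [-0.83, 2.19], [0.07, 2.5], [-1.14, 4.28], [0.01, 3], [-2.97, 2.97]. Speed limits (rad/s): [1.89, 1.89, 2.22, 3.14, 3.14, 3.14].

## Interface

Orientations are given as a 3x3 rotation matrix whose columns are the frame's x, y, z axes.
In Python, from workcell import robot gives the robot as it stands. The module is installed in compiled form; this text tells all that it offers.
- The arm moves only by the shell command python3 -m inch 'ROWS'. ROWS is JSON, one flat list of numbers, 7 for each row, row after row: the shift along the tool's x, y, z in cm, then the turn, a rotation vector about the tool's x, y, z in rad, then the opening in per cent of the stroke, from 0 (shut) to 100 (fully open). In form: [dx, dy, dz, wx, wy, wz, fingers, dx, dy, dz, wx, wy, wz, fingers, ...]. A call has 1 to 12 rows; each row is the pose to reach, as a shift and turn from the pose commanded when the call began, along the tool's axes at that moment; what a row does not reach only later rows make up. A row lasts 1/8 s, in which the tool goes at most 62.5 mm and 10.7 degrees, less where a joint would pass 70% of its speed; a pose out of reach is approached as far as the arm can. A call with a gripper value outside its range is refused whole. The fingers move at their own pace and stop on an object; the grip force is fixed at half the most. Time passes only in rows, so rows that repeat a pose let the fingers close. It gives the time, the measured TCP pose, the force, the opening and the grip force at its end, in the units of the state.
- robot.state(): the state, without advancing time (a new reading comes with each control period).
- robot.camera(name): name is "side" or "top"; returns (picture, depth): 420x560x3 uint8, red, green, blue; 420x560 float32, m along the optical axis (not along the pixel's ray), 0 where there is no reading.
- robot.camera_info(name): a dict with "intrinsics" (3x3 intrinsics, pixels), "k1" (the pictures are not rectified: a ray, as slopes to the right and down, at radius r is drawn at 1 + k1 r^2 times it, then the intrinsics apply), "cam_to_world" (4x4, takes a point from camera to world coordinates). Camera axes: x right, y down, z forward; pixel columns grow to the right and rows downward; lengths in m; the calibration is good to about 2 mm. A picture is of the moment at which its call begins. camera_info takes no time and is no camera call.
- robot.job_done(): hands the job in; it is judged then, once.
The state is a dict: "clock": time; "joint_pos": joint angles; "joint_vel": joint speeds; "joint_torque": joint torques, N m; "position": TCP position; "eef_rot": TCP orientation; "ft_force": force on the tool from outside, world axes, zero at the start; "wrist_torque": the same for the moment, N m; "grip_width": finger opening in m; "grip_force": force on a finger pad.
Only numpy, scipy, OpenCV 4.12 (cv2) and the standard library are available. Lean on these libraries where they do the work, as an engineer would, in place of code of your own. Each camera call takes 0.05 s, during which the arm holds its last target. There are 200 camera calls.

## Working session

There is one attempt and no reset: what is moved stays moved. The work goes in short steps, Python scripts to look and compute and a shell command to move; the robot and the scene stay as the last step left them, time stands still between calls to the robot, and variables do not carry over. Pictures are saved under pics/ and viewed, at most 10 in all, crops included, and the job is handed in when it is done.

```bash
mkdir -p pics; cat > h.py <<'E'
import numpy as np, cv2
from workcell import robot
def snap(n,tag):
    p,d=robot.camera(n); cv2.imwrite(f'pics/{tag}.png',p[:,:,::-1]); np.savez(f'pics/{tag}.npz',p=p,d=d); return p,d
def rays(n,uv):
    i=robot.camera_info(n);K=np.array(i['intrinsics']);k=i['k1']
    q=cv2.undistortPoints(np.array(uv,float).reshape(-1,1,2),K,np.array([k,0,0,0.]),).reshape(-1,2)
    return np.c_[q,np.ones(len(q))],np.array(i['cam_to_world'])
def onplane(n,uv,z):
    r,T=rays(n,uv);w=r@T[:3,:3].T;o=T[:3,3]
    return o+w*((z-o[2])/w[:,2])[:,None]
def cloud(n,d):
    v,u=np.mgrid[:d.shape[0],:d.shape[1]]
    r,T=rays(n,np.c_[u.ravel(),v.ravel()])
    return ((r*d.reshape(-1,1))@T[:3,:3].T+T[:3,3]).reshape(*d.shape,3)
E
python3 - <<'E'
from h import *
for n in('side','top'):
    p,d=snap(n,n+'0'); i=robot.camera_info(n);print(n,np.round(i['cam_to_world'],3).tolist(),i['intrinsics'],i['k1'])
s=robot.state();print(s['clock'],s['position'],np.round(s['eef_rot'],3).tolist(),s['ft_force'],s['grip_width'])
E
```

```text
side [[-0.871, -0.286, 0.399, 0.22], [-0.491, 0.537, -0.686, 0.595], [-0.018, -0.793, -0.608, 0.559], [0.0, 0.0, 0.0, 1.0]] [[461.72077389   0.         281.22443144]
 [  0.         461.72077389 201.60251571]
 [  0.           0.           1.        ]] -0.14940695248324598
top [[-0.006, -0.99, 0.14, 0.463], [-1.0, 0.006, -0.004, 0.043], [0.003, -0.14, -0.99, 0.768], [0.0, 0.0, 0.0, 1.0]] [[485.11356035   0.         276.52073772]
 [  0.         485.11356035 216.39131431]
 [  0.           0.           1.        ]] -0.06002223557593279
0.1 [ 0.21149422 -0.64079276  0.20005736] [[0.95, 0.313, -0.0], [0.313, -0.95, 0.001], [0.0, -0.001, -1.0]] [ 0.04531108 -0.02143565  0.29611221] 0.09332561310509749
```

View pics/top0.png

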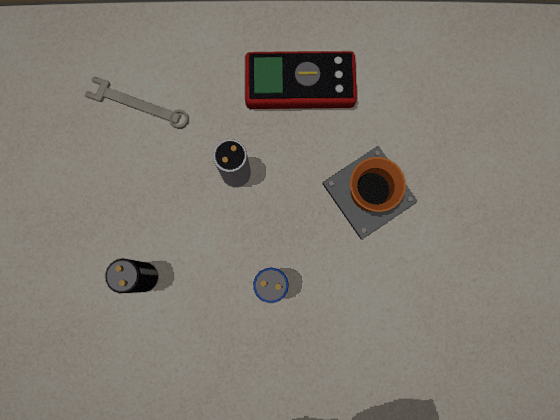

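View pics/side0.png

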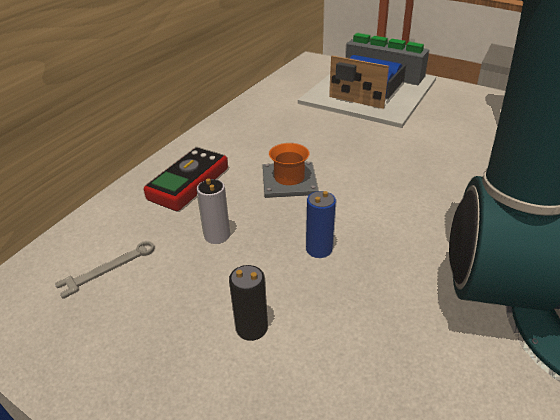

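The top view shows the blue lid at about (271,285), silver at (230,155), black at (122,276) and the orange mouth at (378,184). The side view agrees, with the blue cap at (320,225) and the well at (289,160).

```bash
python3 - <<'E'
from h import *
z=np.load('pics/top0.npz');p,d=z['p'],z['d'];C=cloud('top',d)
hsv=cv2.cvtColor(p,cv2.COLOR_RGB2HSV);H,S,V=cv2.split(hsv)
v,u=np.mgrid[:420,:560]
def box(u0,u1,v0,v1):return (u>u0)&(u<u1)&(v>v0)&(v<v1)
def circ(m,name,zz):
    c=max(cv2.findContours(m.astype(np.uint8),0,2)[0],key=cv2.contourArea)
    P=onplane('top',c.reshape(-1,2),zz)[:,:2].astype(np.float32)
    (cx,cy),r=cv2.minEnclosingCircle(P);print(name,'%.4f %.4f r %.4f'%(cx,cy,r))
# top faces by depth height
for n,b in dict(blue=box(235,305,250,320),silver=box(205,260,130,200),black=box(95,170,245,305)).items():
    m=b&(C[...,2]>.100)&(d>0); print(n,'zmed',np.median(C[...,2][m]),m.sum()); m2=b&(abs(C[...,2]-.11)<.006);circ(m2,n,.11)
b=box(335,420,140,225); Z=C[...,2]
m=b&(H<20)&(S>150)&(V>60); print('well zmax',np.percentile(Z[m],[50,90,95,98]))
zm=np.percentile(Z[m],97)
m2=m&(Z>zm-.004);Q=C[m2][:,:2].astype(np.float32);print(cv2.minEnclosingCircle(Q),zm)
circ(m,'well orange all',zm)
fl=b&(V<60)&box(355,395,165,210);print('stop z',np.percentile(Z[fl],[5,25,50,75,95]))
base=b&(S<60)&(Z<.03)&(Z>.006);print('base',np.median(Z[base]))
# side
z=np.load('pics/side0.npz');p,d=z['p'],z['d'];C=cloud('side',d);hsv=cv2.cvtColor(p,cv2.COLOR_RGB2HSV);H,S,V=cv2.split(hsv);Z=C[...,2]
m=box(300,342,185,262)&(H>100)&(H<130)&(S>120);Q=C[m];print('side blue surf',Q.mean(0),Q.min(0),Q.max(0))
x=Q[(Q[:,2]>.02)&(Q[:,2]<.1)];A=np.c_[2*x[:,:2],np.ones(len(x))];s=np.linalg.lstsq(A,(x[:,:2]**2).sum(1),rcond=None)[0];print('fit',s[:2],np.sqrt(s[2]+s[0]**2+s[1]**2))
m=box(262,315,138,190)&(H<20)&(S>150);Q=C[m];print('side well',np.percentile(Q[:,2],[5,50,95,99]));t=Q[Q[:,2]>np.percentile(Q[:,2],99)-.004];print(cv2.minEnclosingCircle(t[:,:2].astype(np.float32)))
E
```

```text
blue zmed 0.11093873851587444 988
blue 0.4635 0.0496 r 0.0239
silver zmed 0.11107621399933731 929
silver 0.6428 0.1054 r 0.0246
black zmed 0.11100531258793112 992
black 0.4778 0.2499 r 0.0251
well zmax [0.0640378  0.07047834 0.07109496 0.07194798]
((0.5525599718093872, -0.04557771608233452), 0.12594936788082123) 0.07156928338029085
well orange all 0.6085 -0.1060 r 0.0427
stop z [0.02562951 0.02752204 0.02847031 0.02944709 0.04283501]
base 0.012601860836703005
side blue surf [0.45423076 0.07037226 0.06335287] [ 2.20201980e-01 -8.22231404e-02  4.51856736e-06] [0.54846748 0.59471817 0.55929184]
fit [0.46180095 0.05071935] 0.02296602485254836
side well [0.01670334 0.04949312 0.06878504 0.07022542]
((0.42791834473609924, 0.22685378789901733), 0.42255741357803345)
```

```bash
cat > to.py <<'E'
import sys
from h import *
s=robot.state();R=np.array(s['eef_rot']);g=np.array([float(a) for a in sys.argv[1:4]])
print('t',s['clock'],'pos',np.round(s['position'],4),'tool cm',np.round(R.T@(g-s['position'])*100,2),'z',np.round(R[:,2],4),'F',np.round(s['ft_force'],2),'w',s['grip_width'],'gf',s['grip_force'])
E
python3 to.py 0.463 0.050 0.20
```

```text
t 0.1 pos [ 0.2115 -0.6408  0.2001] tool cm [ 45.54 -57.71   0.07] z [-3.e-04  1.e-03 -1.e+00] F [ 0.05 -0.02  0.3 ] w 0.09332561310509749 gf 0.0
```

```bash
python3 -m inch '[45.5,-57.7,0,0,0,0,100, 45.5,-57.7,0,0,0,0,100, 45.5,-57.7,0,0,0,0,100, 45.5,-57.7,0,0,0,0,100, 45.5,-57.7,0,0,0,0,100, 45.5,-57.7,0,0,0,0,100, 45.5,-57.7,0,0,0,0,100, 45.5,-57.7,0,0,0,0,100, 45.5,-57.7,0,0,0,0,100, 45.5,-57.7,0,0,0,0,100, 45.5,-57.7,0,0,0,0,100, 45.5,-57.7,0,0,0,0,100]'; python3 to.py 0.463 0.050 0.20
```

```text
clock: 1.6
position: [0.463, 0.052, 0.2006]
eef_rot: [[0.949, 0.315, 0.0], [0.315, -0.949, 0.0], [0.0, -0.0, -1.0]]
ft_force: [1.3, -1.8, 0.2]
grip_width: 0.0932
grip_force: 0.0
t 1.6 pos [0.463  0.052  0.2006] tool cm [-0.06  0.19  0.06] z [ 0.e+00  1.e-04 -1.e+00] F [ 1.26 -1.8   0.25] w 0.09317789752982714 gf 0.0
```

```bash
python3 -m inch '[0,0,3,0,0,0,100, 0,0,5,0,0,0,100, 0,0,5,0,0,0,100]'; python3 to.py 0.463 0.050 0.085
```

```text
clock: 1.98
position: [0.462, 0.0491, 0.1493]
eef_rot: [[0.95, 0.313, -0.003], [0.313, -0.95, -0.0], [-0.002, -0.001, -1.0]]
ft_force: [0.1, 0.3, 0.4]
grip_width: 0.0934
grip_force: 0.0
t 1.975 pos [0.462  0.0491 0.1493] tool cm [ 0.14 -0.05  6.43] z [-2.6e-03 -1.0e-04 -1.0e+00] F [0.1  0.34 0.45] w 0.09335280240848794 gf 0.0
```

Centred within 1 mm; descend and close.

```bash
python3 -m inch '[0.1,0,3,0,0,0,100, 0.1,0,5,0,0,0,100, 0.1,0,6.4,0,0,0,100, 0.1,0,6.4,0,0,0,100, 0.1,0,6.4,0,0,0,70, 0.1,0,6.4,0,0,0,30, 0.1,0,6.4,0,0,0,30, 0.1,0,6.4,0,0,0,30, 0.1,0,6.4,0,0,0,30, 0.1,0,6.4,0,0,0,30, 0.1,0,6.4,0,0,0,30, 0.1,0,6.4,0,0,0,30]'; python3 to.py 0.463 0.050 0.2
```

```text
clock: 3.48
position: [0.4638, 0.0499, 0.0868]
eef_rot: [[0.95, 0.313, 0.0], [0.313, -0.95, 0.0], [0.0, -0.0, -1.0]]
ft_force: [-0.2, 0.4, 0.9]
grip_width: 0.0463
grip_force: 30.0
t 3.475 pos [0.4638 0.0499 0.0868] tool cm [ -0.07  -0.03 -11.32] z [ 1.e-04  1.e-04 -1.e+00] F [-0.2   0.4   0.89] w 0.04633007409340862 gf 30.001432299613953
```

```bash
python3 -m inch '[0,0,-2,0,0,0,30, 0,0,-5,0,0,0,30, 0,0,-8,0,0,0,30, 0,0,-11,0,0,0,30, 0,0,-11,0,0,0,30, 0,0,-11,0,0,0,30]'; python3 to.py 0.6085 -0.106 0.2; python3 - <<'E'
from h import *
a,_=snap('side','side1');
z=a[40:300,200:460];cv2.imwrite('pics/side1c.png',cv2.resize(z,None,fx=2,fy=2)[:,:,::-1])
E
```

```text
clock: 4.22
position: [0.4634, 0.0498, 0.1958]
eef_rot: [[0.95, 0.313, -0.001], [0.313, -0.95, -0.0], [-0.001, -0.0, -1.0]]
ft_force: [-0.4, 0.9, -3.4]
grip_width: 0.0464
grip_force: 30.0
t 4.225 pos [0.4634 0.0498 0.1958] tool cm [ 8.9  19.35 -0.43] z [-1.e-03 -1.e-04 -1.e+00] F [-0.4   0.93 -3.37] w 0.04643684344833753 gf 29.994722306728363
```

View pics/side1c.png

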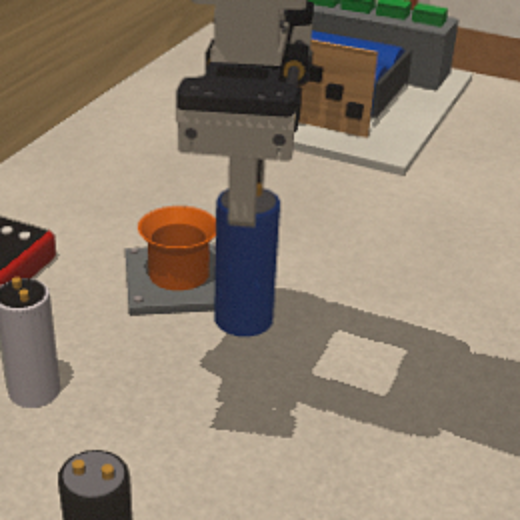

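The blue cap is held upright, its underside at about crop (245,330) clear of the bench, and the well mouth is at crop (178,228).

```bash
python3 -m inch '[1.4,3,0,0,0,0,30, 3.2,7,0,0,0,0,30, 5.0,11,0,0,0,0,30, 6.8,15,0,0,0,0,30, 8.2,18,0,0,0,0,30, 8.9,19.35,0,0,0,0,30, 8.9,19.35,0,0,0,0,30, 8.9,19.35,0,0,0,0,30, 8.9,19.35,0,0,0,0,30]'; python3 to.py 0.6085 -0.106 0.2;python3 - <<'E'
from h import *
for n in('top','side'):
    p,d=snap(n,n+'2')
a=np.load('pics/top2.npz')['p'][90:300,270:480];b=np.load('pics/side2.npz')['p'][30:240,180:390]
cv2.imwrite('pics/both2.png',cv2.resize(np.hstack([a,b]),(800,400))[:,:,::-1])
z=np.load('pics/side2.npz');p,d=z['p'],z['d'];C=cloud('side',d);H,S,V=cv2.split(cv2.cvtColor(p,cv2.COLOR_RGB2HSV))
v,u=np.mgrid[:420,:560];m=(u<360)&(v>70)&(H>105)&(H<130)&(S>120)&(d>0)&(C[...,2]>.1)&(C[...,2]<.25)&(abs(C[...,0]-.608)<.06)&(abs(C[...,1]+.106)<.06)
x=C[m];print(m.sum(),x.min(0),x.max(0))
for lo,hi in((.115,.15),(.15,.185),(.11,.20)):
    y=x[(x[:,2]>lo)&(x[:,2]<hi)]
    from scipy.optimize import least_squares
    f=least_squares(lambda c:np.hypot(*(y[:,:2]-c).T)-.024,[.608,-.106],loss='soft_l1',f_scale=.001);print(lo,hi,len(y),f.x)
# same method on well cup (rim, r=.042 outer top; bore wall outer) with initial side image
z=np.load('pics/side0.npz');C=cloud('side',z['d']);p=z['p'];H,S,V=cv2.split(cv2.cvtColor(p,cv2.COLOR_RGB2HSV))
m=(u>260)&(u<316)&(v>136)&(v<192)&(H<20)&(S>130)&(z['d']>0)
uu=C[m];y=uu[(uu[:,2]>.02)&(uu[:,2]<.05)&(abs(uu[:,0]-.608)<.06)]
A=np.c_[2*y[:,:2],np.ones(len(y))];s=np.linalg.lstsq(A,(y[:,:2]**2).sum(1),rcond=None)[0];print('cup fit',s[:2],np.sqrt(s[2]+s[0]**2+s[1]**2),len(y))
E
```

```text
clock: 5.4
position: [0.6085, -0.1053, 0.197]
eef_rot: [[0.949, 0.314, 0.0], [0.314, -0.949, -0.0], [0.0, 0.0, -1.0]]
ft_force: [0.1, 0.2, -3.7]
grip_width: 0.0468
grip_force: 30.0
t 5.4 pos [ 0.6085 -0.1053  0.197 ] tool cm [-0.02  0.07 -0.3 ] z [ 4.e-04 -0.e+00 -1.e+00] F [ 0.06  0.25 -3.67] w 0.0467551511344981 gf 29.994378089904785
1019 [ 0.58158827 -0.11201686  0.10857732] [ 0.62643178 -0.07952714  0.22074446]
0.115 0.15 296 [ 0.60715315 -0.10632049]
0.15 0.185 342 [ 0.6068146  -0.10589073]
0.11 0.2 829 [ 0.60692142 -0.10614727]
cup fit [ 0.60728504 -0.10639619] 0.03007887866030397 556
```

View pics/both2.png

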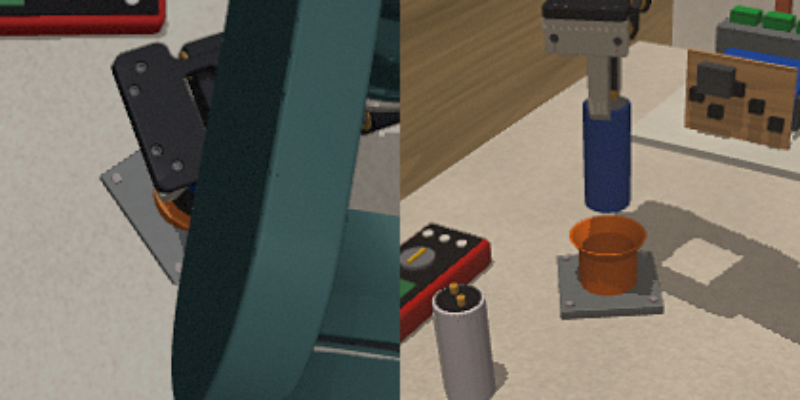

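The cap hangs over the mouth, its underside at (608,205) and the mouth at (607,238) in the side half. The fits put cap and cup on the same axis within 0.5 mm. Lower to just above the expected stop (z about 0.028).

```bash
python3 -m inch '[0,0,1.5,0,0,0,30, 0,0,3,0,0,0,30, 0,0,3.8,0,0,0,30, 0,0,4.5,0,0,0,30, 0,0,5.2,0,0,0,30, 0,0,5.8,0,0,0,30, 0,0,6.4,0,0,0,30, 0,0,7,0,0,0,30, 0,0,7,0,0,0,30, 0,0,7,0,0,0,30]'; python3 to.py 0.6085 -0.106 0.115
```

```text
clock: 6.75
position: [0.609, -0.106, 0.127]
eef_rot: [[0.95, 0.313, 0.0], [0.313, -0.95, -0.0], [0.0, 0.0, -1.0]]
ft_force: [0.4, 0.7, -3.6]
grip_width: 0.047
grip_force: 30.0
t 6.75 pos [ 0.609 -0.106  0.127] tool cm [-0.05 -0.02  1.2 ] z [ 3.e-04 -1.e-04 -1.e+00] F [ 0.43  0.74 -3.56] w 0.047041191573134626 gf 29.994607865810394
```

Free of the walls (no side force). Go slowly now.

```bash
python3 -m inch '[0,0,0.2,0,0,0,30, 0,0,0.4,0,0,0,30, 0,0,0.6,0,0,0,30, 0,0,0.8,0,0,0,30, 0,0,0.9,0,0,0,30, 0,0,1.0,0,0,0,30, 0,0,1.0,0,0,0,30, 0,0,1.0,0,0,0,30]'; python3 to.py 0.6085 -0.106 0.115
```

```text
clock: 7.75
position: [0.6089, -0.106, 0.1168]
eef_rot: [[0.95, 0.313, 0.0], [0.313, -0.95, -0.0], [0.0, 0.0, -1.0]]
ft_force: [-0.5, -0.4, -2.6]
grip_width: 0.047
grip_force: 30.0
t 7.75 pos [ 0.6089 -0.106   0.1168] tool cm [-0.04 -0.01  0.18] z [ 0. -0. -1.] F [-0.54 -0.36 -2.58] w 0.04700546762225382 gf 29.994521141052246
```

```bash
for i in 1 ; do python3 -m inch '[0,0,0.1,0,0,0,30, 0,0,0.1,0,0,0,30, 0,0,0.1,0,0,0,30]'; done | grep -E 'pos|ft'; python3 -m inch '[0,0,0.1,0,0,0,30, 0,0,0.1,0,0,0,30, 0,0,0.1,0,0,0,30]' | grep -E 'pos|ft'
```

```text
position: [0.6089, -0.106, 0.1157]
ft_force: [-0.4, -0.1, -2.3]
position: [0.6089, -0.106, 0.1148]
ft_force: [0.0, 0.5, -1.7]
```

```bash
python3 -m inch '[0,0,0.1,0,0,0,30, 0,0,0.1,0,0,0,30, 0,0,0.1,0,0,0,30]' | grep -E 'pos|ft'
```

```text
position: [0.609, -0.106, 0.114]
ft_force: [0.4, 0.5, 1.2]
```

```bash
python3 -m inch '[0,0,0.1,0,0,0,30, 0,0,0.1,0,0,0,30, 0,0,0.1,0,0,0,30, 0,0,0.1,0,0,0,30]' | grep -E 'pos|ft'; python3 to.py 0.609 -0.106 0.1
```

```text
position: [0.6091, -0.106, 0.1132]
ft_force: [-0.9, 1.9, 4.6]
t 9.375 pos [ 0.6091 -0.106   0.1132] tool cm [-0.01 -0.    1.32] z [ 7.e-04 -0.e+00 -1.e+00] F [-0.88  1.86  4.57] w 0.047110550036554635 gf 30.007179379463196
```

The force rose about 4 N per mm over two steps, so the cap is resting on the spring at about 8 N. Release and rise.

```bash
python3 -m inch '[0,0,0,0,0,0,60, 0,0,0,0,0,0,80, 0,0,0,0,0,0,100, 0,0,0,0,0,0,100, 0,0,0,0,0,0,100, 0,0,0,0,0,0,100, 0,0,0,0,0,0,100, 0,0,0,0,0,0,100]' && python3 -m inch '[0,0,-1,0,0,0,100, 0,0,-3,0,0,0,100, 0,0,-6,0,0,0,100, 0,0,-9,0,0,0,100, 0,0,-12,0,0,0,100, 0,0,-12,0,0,0,100, -8,6,-12,0,0,0,100,-8,12,-12,0,0,0,100,-8,18,-12,0,0,0,100,-8,18,-12,0,0,0,100,-8,18,-12,0,0,0,100]'; python3 - <<'E'
from h import *
for n in('top','side'):
    p,d=snap(n,n+'3')
a=np.load('pics/top3.npz')['p'];b=np.load('pics/side3.npz')['p']
cv2.imwrite('pics/both3.png',cv2.resize(np.hstack([a,b[:,:480]]),(800,323))[:,:,::-1])
C=cloud('top',np.load('pics/top3.npz')['d']);z0=C[...,2]
for n,c in dict(blue=(.6085,-.106),silver=(.643,.105),black=(.478,.25)).items():
    m=(np.hypot(C[...,0]-c[0],C[...,1]-c[1])<.05)&(z0>.1)&(z0<.16);zz=np.median(z0[m]) if m.any() else 0;q=C[m&(abs(z0-zz)<.004)];print(n,zz,len(q),cv2.minEnclosingCircle(q[:,:2].astype(np.float32)) if len(q) else 0)
E
```

```text
clock: 10.38
position: [0.6089, -0.106, 0.1128]
eef_rot: [[0.95, 0.313, -0.0], [0.313, -0.95, 0.0], [0.0, -0.0, -1.0]]
ft_force: [0.1, 0.3, 0.1]
grip_width: 0.0933
grip_force: 0.0
clock: 11.75
position: [0.5892, -0.3028, 0.2321]
eef_rot: [[0.95, 0.312, -0.001], [0.312, -0.95, 0.001], [-0.001, -0.001, -1.0]]
ft_force: [0.4, 1.5, -0.4]
grip_width: 0.0928
grip_force: 0.0
blue 0.138179098974054 889 ((0.6084173321723938, -0.10655160993337631), 0.02426491305232048)
silver 0.11107413584865455 826 ((0.6431745290756226, 0.10608190298080444), 0.024164633825421333)
black 0.11109675658599144 877 ((0.4781986474990845, 0.2508482336997986), 0.024587556719779968)
```

View pics/both3.png

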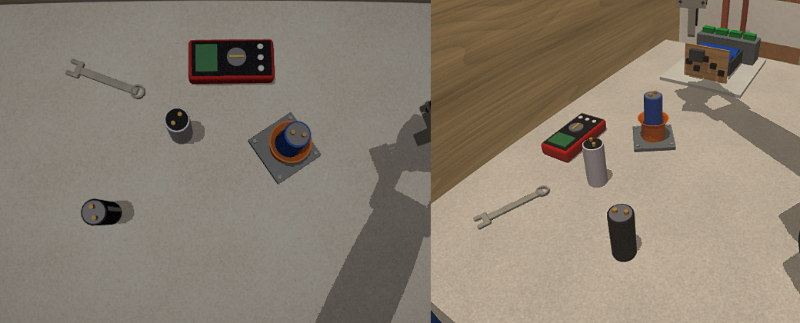

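The blue cap stands upright in the well, its lid at (298,132) in the top half and at z = 0.138, which puts its underside on the stop. Silver at (178,125) and black at (100,212) have not moved, and the gripper is clear.

```bash
python3 -c "
from workcell import robot
print(robot.job_done())"
```

```text
the job is handed in; nothing more can be done
None
```

The blue capacitor stands upright in the orange well, released on the spring stop after pressing it with about 8 N; the black and silver ones have not moved, and I handed the job in at about 12 s with the gripper clear.

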